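Un-nest the collared mixing cups and hang each in its holder

TASK

Make up the mixing-cup caddy: take the four collared white cups out of one another and hang each one upright in the grey holder whose hole fits it, its collar resting flat on the holder's top. Leave the two plain cups without a collar standing where they are.

Things in the scene. Friction and masses are not known exactly. Their poses are not given: they have to be found in the camera images.
- cup_32: open white tapered cup with a flat collar round it, 50 mm high, foot 20 mm across, under 120 g. Collar 42 mm across, 4 mm thick, its underside 30 mm above the foot; above it a straight neck 32 mm across, 16 mm high, wall 3.5 mm: grip this from above. It starts nested in cup_42, collar on its rim (1.5 mm play). Origin: centre of the foot's underside; z up its axis
- cup_42: open white tapered cup with a flat collar round it, 54 mm high, foot 28 mm across, under 120 g. Collar 52 mm across, 4 mm thick, its underside 34 mm above the foot; above it a straight neck 42 mm across, 16 mm high, wall 3.5 mm: grip this from above. It starts on the table with cup_32 in it (1.5 mm play). Origin: centre of the foot's underside; z up its axis
- cup_52: open white tapered cup with a flat collar round it, 58 mm high, foot 36 mm across, under 120 g. Collar 62 mm across, 4 mm thick, its underside 38 mm above the foot; above it a straight neck 52 mm across, 16 mm high, wall 3.5 mm: grip this from above. It starts nested in cup_62, collar on its rim (1.5 mm play). Origin: centre of the foot's underside; z up its axis
- cup_62: open white tapered cup with a flat collar round it, 62 mm high, foot 44 mm across, under 120 g. Collar 72 mm across, 4 mm thick, its underside 42 mm above the foot; above it a straight neck 62 mm across, 16 mm high, wall 3.5 mm: grip this from above. It starts on the table with cup_52 in it (1.5 mm play). Origin: centre of the foot's underside; z up its axis
- holder_32: grey block 94 x 94 x 52 mm, fixed in a low tray (206 x 206 mm) with three like it, two by two in any order, 97 mm pitch; one round through hole 35.5 mm across in its flat top (plate 8 mm thick, hollow below). Takes the cup with the 32 mm neck: collar on the plate, cup hanging below. Origin: centre of its underside; z up, plate top at z = 52 mm; sides along x, y
- holder_42: grey block 94 x 94 x 52 mm, fixed in a low tray (206 x 206 mm) with three like it, two by two in any order, 97 mm pitch; one round through hole 45.5 mm across in its flat top (plate 8 mm thick, hollow below). Takes the cup with the 42 mm neck: collar on the plate, cup hanging below. Origin: centre of its underside; z up, plate top at z = 52 mm; sides along x, y
- holder_52: grey block 94 x 94 x 52 mm, fixed in a low tray (206 x 206 mm) with three like it, two by two in any order, 97 mm pitch; one round through hole 55.5 mm across in its flat top (plate 8 mm thick, hollow below). Takes the cup with the 52 mm neck: collar on the plate, cup hanging below. Origin: centre of its underside; z up, plate top at z = 52 mm; sides along x, y
- holder_62: grey block 94 x 94 x 52 mm, fixed in a low tray (206 x 206 mm) with three like it, two by two in any order, 97 mm pitch; one round through hole 65.5 mm across in its flat top (plate 8 mm thick, hollow below). Takes the cup with the 62 mm neck: collar on the plate, cup hanging below. Origin: centre of its underside; z up, plate top at z = 52 mm; sides along x, y
- dosing_cup: look-alike, to be left: plain white tapered cup without a collar, 44 mm across the rim, 38 mm high, standing on the table. Origin: centre of its underside
- plain_pot: look-alike, to be left: plain white tapered pot without a collar, 57 mm across the rim, 54 mm high, standing on the table. Origin: centre of its underside
Not all that is in view belongs to the job. Leave any red look-alike of the cup_32 alone.

How it is judged:
At the end, for the whole second after the job is handed in: All four collared cups are at rest, released and upright (within 0.08 rad), each in the holder of its own size, its axis within 6 mm of the hole's centre and its collar down on the plate (height within 3 mm). The dosing cup and the plain pot still stand upright within 30 mm of where they were (horizontal distance between cup_32 and holder_32 below 0.006 m and z of cup_32 in the frame of holder_32 between 0.019 and 0.025 m and angle between each of cup_32, cup_42, cup_52, cup_62's own z axis and vertical below 0.08 rad and linear speed of each of cup_32, cup_42, cup_52, cup_62 below 0.02 m/s and horizontal distance between cup_42 and holder_42 below 0.006 m and z of cup_42 in the frame of holder_42 between 0.015 and 0.021 m and horizontal distance between cup_52 and holder_52 below 0.006 m and z of cup_52 in the frame of holder_52 between 0.011 and 0.017 m and horizontal distance between cup_62 and holder_62 below 0.006 m and z of cup_62 in the frame of holder_62 between 0.007 and 0.013 m and distance of each of dosing_cup, plain_pot from where it was at the start of the episode below 0.03 m and angle between each of dosing_cup, plain_pot's own z axis and vertical below 0.2 rad); the robot touches nothing.
It fails at once if a plain look-alike cup is knocked over or carried away (tipped over 0.5 rad or moved over 30 mm) (distance of any of dosing_cup, plain_pot from where it was at the start of the episode above 0.03 m or angle between any of dosing_cup, plain_pot's own z axis and vertical above 0.5 rad).
It also fails if it takes over 109 s, if anything falls off the work surface, if the arm or the gripper's body presses on something with over 40 N, if the wrist force passes 120 N, or if a joint passes its speed limit or range.

ROBOT

A 6-joint arm with a two-finger parallel gripper is mounted at the origin on a cart in front of the work surface, level with it; the furniture and walls round the work are solid. World frame = base frame: x ahead of the robot, y to its left, z up, the work surface at z = 0. Lengths are in m, angles in rad, forces in N, time in s.
With the tool pointing down it reaches from about 0.25 to 0.725 m from the base axis. Payload 4 kg.
Tool frame: the origin (TCP) lies midway between the tips of the shut fingers; the grasp point (between the pads) lies 19 mm behind it; z points along the fingers, y is the line along which they close (so a half turn about z gives the same grasp; the last joint's range is limited). The gripper opens to 85 mm and grips with 20 to 120 N. Pads are 22 mm wide; open, the fingers measure 114 mm over their backs; the gripper's body (76 mm by 85 mm) begins 54 mm behind the grasp point. The pads swing forward as they close: fully open they stand 13 mm farther back than shut.
Start: joints at [1.126, 0.241, 0.005, 1.335, 0, 1.571], TCP at [0.215, 0.451, 0.231] pointing down, gripper open.
Joint ranges: [-2.72, 2.72], [-1.05, 1.87], [-1.09, 1.28], [-1.99, 2.15], [-1.42, 1.44], [-3.14, 3.14]. Speed limits (rad/s): [2.79, 2.79, 3.14, 3.14, 3.14, 3.14].

INTERFACE

Orientations are given as a unit quaternion [x, y, z, w].
In Python, from workcell import get_obs, camera, job_done, silhouettes gives the robot as it stands. The module is installed in compiled form; this text tells all that it offers.
- The arm moves only by the tool drive_tool, never from a script. Its argument "increments" is a list of rows, each a list of 3 entries, a list of its own where there are three numbers: the shift along the world's x, y, z in mm, then the turn, a rotation vector about the world's x, y, z in degrees, then the opening, from 0 (shut) to 1 (fully open). A call has 1 to 8 rows; each row shifts and turns the commanded pose from where the row before left it; what a row does not reach is not made up. A row lasts 1/12 s, in which the tool goes at most 41.7 mm and 7.16 degrees, less where a joint would pass 70% of its speed; a pose out of reach is approached as far as the arm can. A call is refused whole if a number of a shift passes 41.7 or a number of a turn 7.16, either way. A call with a gripper value outside its range is refused whole. The fingers move at their own pace and stop on an object; the grip force is fixed at half the most. Time passes only in rows, so rows that do not move let the fingers close. It gives the time, the measured TCP pose, the force, the opening and the grip force at its end, in the units of the state.
- get_obs(): the state, without advancing time (a new reading comes with each control period).
- camera(name): name is "scene" or "top" or "wrist"; returns a dict with "image" (384x512x3 uint8, red, green, blue), "K" (3x3 intrinsics, pixels), "view" (4x4, takes a point from world to camera coordinates). Camera axes: x right, y down, z forward; pixel columns grow to the right and rows downward; lengths in m; the calibration is good to about 2 mm. A picture is of the moment at which its call begins. There is no depth.
- job_done(): hands the job in; it is judged then, once.
Trained networks look in a picture, given as the dict that the camera call returned (one of the last four; its "shot" number tells which), for a name from the list of things; names that differ only in an ending like _2 or _b are one class to them, and where a whole thing is asked for, a point or a joint stands for the part that bears it (a point fixed in the world has none). Each returns a list of dicts, best first, with "conf" (0 to 1); they miss things now and then, are a little off and sometimes report something else, mostly with a low value. They report only what shows in the picture. A call takes as long as a camera call. They do not tell look-alikes from the thing itself.
- silhouettes(query, picture): "region" (384x512 bool, what is visible of it) and "bbox" ([left, top, right, bottom] in pixels, round what is visible of it).
The state is a dict: "clock": time; "joint_pos": joint angles; "joint_vel": joint speeds; "tau": joint torques, N m; "eef_pos": TCP position; "tool_rot": TCP orientation; "ft_force": force on the tool from outside, world axes, zero at the start; "ft_torque": the same for the moment, N m; "grip_width": finger opening in m; "grasp_force": force on a finger pad.
Only numpy, scipy, OpenCV 4.12 (cv2) and the standard library are available. Lean on these libraries where they do the work, as an engineer would, in place of code of your own. Each camera call takes 0.05 s, during which the arm holds its last target. There are 200 camera calls.

## Working session

There is one attempt and no reset: what is moved stays moved. The work goes in short steps, Python scripts to look and compute and a tool call to move; the robot and the scene stay as the last step left them, time stands still between calls to the robot, and variables do not carry over. Pictures are saved under pics/ and viewed, at most 14 in all, crops included, and the job is handed in when it is done.

Besides the shell and the picture viewer there is one more tool, called after "Emit:" as a command line: name --argument value ..., lists and objects as JSON in quotes. drive_tool: Moves the arm, as the interface text tells. Its arguments: {"type":"object","properties":{"increments":{"type":"array"}},"required":["increments"]}

```bash
mkdir -p pics; cat > h.py <<'E'
import numpy as np, cv2
from workcell import get_obs, camera, job_done, silhouettes
def save(c,n): cv2.imwrite(f'pics/{n}.png',cv2.cvtColor(c['image'],cv2.COLOR_RGB2BGR))
def ray(c,u,v,z):
    K,V=c['K'],np.array(c['view']);R,t=V[:3,:3],V[:3,3]
    o=-R.T@t; d=R.T@np.linalg.solve(K,[u,v,1.]); return o+d*(z-o[2])/d[2]
def proj(c,p):
    V=np.array(c['view']);q=c['K']@(V[:3,:3]@np.array(p)+V[:3,3]); return q[:2]/q[2]
E
python3 - <<'E'
from h import *
o=get_obs(); print({k:np.round(v,3) for k,v in o.items()})
cs={n:camera(n) for n in('scene','top')}
for n,c in cs.items():
    save(c,n+'0'); V=np.array(c['view']); print(n,'cam pos',-V[:3,:3].T@V[:3,3])
    for q in ['cup_32','cup_42','cup_52','cup_62','holder_32','holder_42','holder_52','holder_62','dosing_cup','plain_pot']:
        print(n,q,[(round(float(r['conf']),2),[int(x) for x in r['bbox']]) for r in silhouettes(q,c)[:3]])
E
```

```text
{'clock': np.float64(0.0), 'joint_pos': array([ 1.126,  0.241,  0.004,  1.335, -0.   ,  1.571]), 'joint_vel': array([-0.   ,  0.   ,  0.   , -0.001,  0.001, -0.   ]), 'tau': array([-1.0000e-03, -3.7232e+01,  2.5241e+01,  1.7000e-02, -0.0000e+00,
        0.0000e+00]), 'eef_pos': array([0.215, 0.451, 0.23 ]), 'tool_rot': array([ 0.221,  0.975, -0.001, -0.   ]), 'ft_force': array([ 0.117, -0.646, -0.36 ]), 'ft_torque': array([ 0.02 , -0.039,  0.007]), 'grasp_force': np.float64(0.0), 'grip_width': np.float64(0.085)}
scene cam pos [ 0.225516   -0.58407162  0.81569425]
scene cup_32 [(0.84, [226, 206, 258, 238]), (0.69, [313, 223, 335, 245]), (0.6, [283, 235, 306, 260])]
scene cup_42 [(0.84, [226, 206, 258, 238]), (0.69, [313, 223, 335, 245]), (0.6, [283, 235, 306, 260])]
scene cup_52 [(0.84, [226, 206, 258, 238]), (0.69, [313, 223, 335, 245]), (0.6, [283, 235, 306, 260])]
scene cup_62 [(0.84, [226, 206, 258, 238]), (0.69, [313, 223, 335, 245]), (0.6, [283, 235, 306, 260])]
scene holder_32 [(0.71, [231, 127, 288, 175]), (0.66, [178, 127, 233, 173]), (0.57, [202, 145, 260, 195])]
scene holde
[... 703 characters left out ...]
.84, [301, 192, 323, 216]), (0.63, [265, 227, 294, 253]), (0.59, [309, 158, 323, 177])]
top cup_62 [(0.84, [301, 192, 323, 216]), (0.63, [265, 227, 294, 253]), (0.59, [309, 158, 323, 177])]
top holder_32 [(0.89, [133, 194, 185, 252]), (0.75, [179, 189, 231, 236]), (0.58, [123, 153, 176, 208])]
top holder_42 [(0.89, [133, 194, 185, 252]), (0.75, [179, 189, 231, 236]), (0.58, [123, 153, 176, 208])]
top holder_52 [(0.89, [133, 194, 185, 252]), (0.75, [179, 189, 231, 236]), (0.58, [123, 153, 176, 208])]
top holder_62 [(0.89, [133, 194, 185, 252]), (0.75, [179, 189, 231, 236]), (0.58, [123, 153, 176, 208])]
top dosing_cup [(0.57, [341, 247, 362, 262])]
top plain_pot [(0.79, [349, 170, 377, 195])]
```

```bash
python3 - <<'E'
import cv2
a=cv2.imread('pics/top0.png')[120:290,100:400]; cv2.imwrite('pics/topc.png',cv2.resize(a,(780,442),interpolation=cv2.INTER_CUBIC))
b=cv2.imread('pics/scene0.png')[110:330,150:400]; cv2.imwrite('pics/scenec.png',cv2.resize(b,(682,600),interpolation=cv2.INTER_CUBIC))
E
```

```text
(no output)
```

View pics/topc.png

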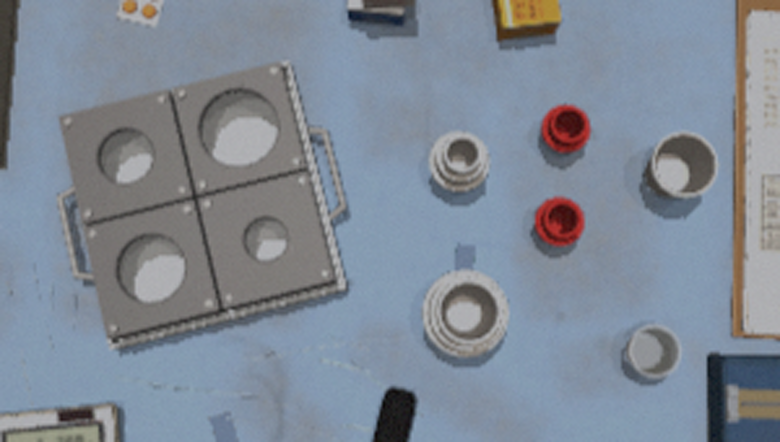

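View pics/scenec.png

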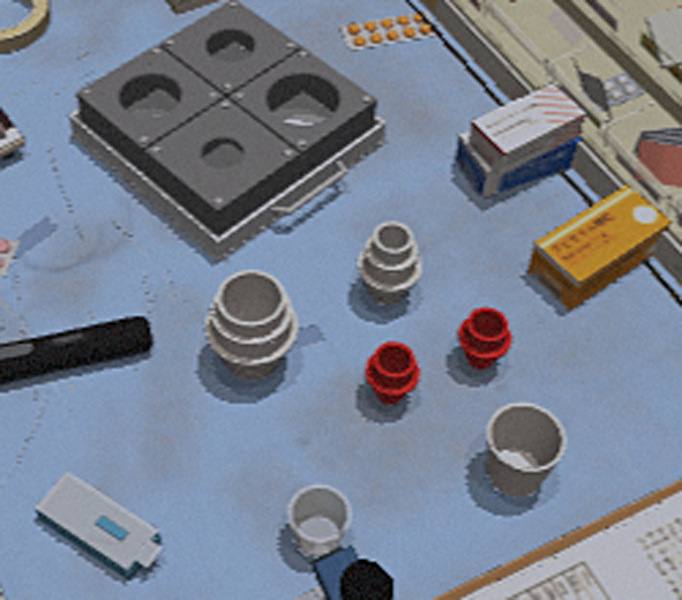

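The top view shows the tray at left with its holes: 42 at upper left (149,180 in the full image), 62 at upper right (192,169), 52 at lower left (158,223) and 32 at lower right (202,212). The small nest is at (277,181) and the large one at (279,240). Two red look-alikes, the pot and the dosing cup are to the right.

```bash
cat >> h.py <<'E'
def circ(c,z,r,guess,win=0.012,s=0.0005):
    """find circle radius r (m) at height z near guess xy: maximise |radial gradient| of rectified image; sub-mm"""
    g0=cv2.GaussianBlur(cv2.cvtColor(c['image'],cv2.COLOR_RGB2GRAY).astype(np.float32),(0,0),0.8)
    a=np.linspace(0,2*np.pi,120,endpoint=False)
    best=[]
    def samp(x,y,rr):
        P=np.stack([x+rr*np.cos(a),y+rr*np.sin(a),np.full_like(a,z)],1)
        V=np.array(c['view']);q=(c['K']@((P@V[:3,:3].T)+V[:3,3]).T).T; q=q[:,:2]/q[:,2:]
        return cv2.remap(g0,q[:,0].astype(np.float32),q[:,1].astype(np.float32),cv2.INTER_LINEAR)[:,0]
    for x in np.arange(guess[0]-win,guess[0]+win,s*2):
        for y in np.arange(guess[1]-win,guess[1]+win,s*2):
            d=samp(x,y,r+.0015)-samp(x,y,r-.0015)
            best.append((np.mean(np.clip(np.abs(d),0,40)),x,y))
    best.sort(reverse=True); B=np.array(best[:6]); return np.round([*B[:,1:].mean(0),B[0,0]],4)
HOLE={'42':(149,180),'62':(192,169),'52':(158,223),'32':(202,212)}
E
python3 - <<'E'
from h import *
t=camera('top'); s=camera('scene')
for k,(u,v) in HOLE.items():
    g=ray(t,u,v,.052+.0)
    print('hole',k,np.round(g,3),circ(t,.0545,(int(k)+3.5)/2000,g),circ(s,.0545,(int(k)+3.5)/2000,g), 'z52',circ(t,.052,(int(k)+3.5)/2000,g))
for n,u,v,lv in [('A',277,181,[(32,.074),(42,.058),(42,.054),(52,.038)]),('B',279,240,[(52,.082),(62,.066),(72,.046)])]:
    for d,z in lv:
        g=ray(t,u,v,z); print(n,d,z,np.round(g,3),circ(t,z,d/2000,g),circ(s,z,d/2000,g))
for n,u,v,z in [('dos',351,255,.038),('pot',363,183,.054),('redU',317,169,.04),('redL',315,205,.04)]: print(n,np.round(ray(t,u,v,z),3))
E
```

```text
hole 42 [0.585 0.187 0.052] [ 0.5863  0.1901 18.4258] [ 0.5868  0.1906 16.4866] z52 [ 0.5866  0.191  18.1137]
hole 62 [0.612 0.094 0.052] [ 0.6136  0.0965 19.1529] [ 0.6127  0.0961 20.2087] z52 [ 0.6142  0.0966 19.1729]
hole 52 [0.492 0.162 0.052] [ 0.4931  0.1635 19.8732] [ 0.4936  0.1642 16.5057] z52 [ 0.4931  0.1642 19.3575]
hole 32 [0.518 0.068 0.052] [ 0.5197  0.0703 16.1869] [ 0.5204  0.0704 14.458 ] z52 [ 0.5197  0.0708 16.0946]
A 32 0.074 [ 0.586 -0.091  0.074] [ 0.5872 -0.0908 21.9316] [ 0.5849 -0.1001 25.2215]
A 42 0.058 [ 0.589 -0.092  0.058] [ 0.5868 -0.0857 18.9997] [ 0.5831 -0.1024 23.9092]
A 42 0.054 [ 0.59  -0.093  0.054] [ 0.588  -0.0857 18.94  ] [ 0.5849 -0.0998 23.9022]
A 52 0.038 [ 0.593 -0.094  0.038] [ 0.5813 -0.0911 15.4391] [ 0.5923 -0.0923 17.9176]
B 52 0.082 [ 0.461 -0.097  0.082] [ 0.4572 -0.0991 19.8657] [ 0.4609 -0.1042 26.3044]
B 62 0.066 [ 0.462 -0.098  0.066] [ 0.4559 -0.0953 19.5432] [ 0.4626 -0.0965 25.1489]
B 72 0.046 [ 0.462 -0.099  0.046] [ 0.4519 -0.0974 17.8749] [ 0.4632 -0.0982 18.5853]
dos [ 0.434 -0.257  0.038]
pot [ 0.591 -0.281  0.054]
redU [ 0.622 -0.182  0.04 ]
redL [ 0.541 -0.178  0.04 ]
```

```bash
cat >> h.py <<'E'
def prof(n,z0=0.):
    n=int(n); c=20+ (n//10)*1  # unused
    f={32:(20,30,50),42:(28,34,54),52:(36,38,58),62:(44,42,62)}[n]
    return [((f[0],0),(n-1,f[1])),((n+10,f[1]),(n+10,f[1]+4)),((n,f[1]+4),(n,f[2]))],z0
def model(c,x,y,cups,S=4):
    a=np.linspace(0,2*np.pi,48,endpoint=False); m=np.zeros((384*S,512*S),np.uint8); V=np.array(c['view'])
    for n,z0 in cups:
        for seg in prof(n)[0]:
            P=np.concatenate([np.stack([x+d/2000*np.cos(a),y+d/2000*np.sin(a),np.full_like(a,z0+z/1000)],1) for d,z in seg])
            q=(c['K']@(P@V[:3,:3].T+V[:3,3]).T).T; q=(q[:,:2]/q[:,2:]+.5)*S-.5
            cv2.fillConvexPoly(m,cv2.convexHull(q.round().astype(np.int32)),255)
    return cv2.resize(m,(512,384),interpolation=cv2.INTER_AREA)/255.
def fitmask(c,mask,g,cups):
    from scipy.optimize import minimize
    k=mask.astype(float); f=lambda p:np.abs(model(c,p[0]/1e3,p[1]/1e3,cups)-k).sum()
    r=minimize(f,np.array(g[:2])*1e3,method='Nelder-Mead',options=dict(initial_simplex=np.array(g[:2])*1e3+np.array([[0,0],[6,0],[0,6]]),xatol=.1,fatol=.5))
    return np.round(r.x,1),round(r.fun/k.sum(),3)
NA=[(42,0),(32,.024)]; NB=[(62,0),(52,.024)]
E
python3 - <<'E'
from h import *
for n in('top','scene'):
    c=camera(n); R=silhouettes('cup_42',c)
    for nm,g,cups in [('A',(.589,-.093,.04),NA),('B',(.461,-.099,.04),NB)]:
        u,v=proj(c,g)
        for r in R:
            b=r['bbox']
            if b[0]-3<u<b[2]+3 and b[1]-3<v<b[3]+3: print(n,nm,round(r['conf'],2),b,fitmask(c,r['region'],g,cups))
        # own mask: low-saturation bright
        h=cv2.cvtColor(c['image'],cv2.COLOR_RGB2HSV); M=model(c,g[0],g[1],cups); roi=cv2.dilate((M>0).astype(np.uint8),np.ones((13,13)))
        rgb=c['image'].astype(int); w=((rgb[...,2]-rgb[...,0])<25)&(rgb.sum(2)>200)&(roi>0)
        print(n,nm,'white',w.sum(),M.sum(),fitmask(c,w,g,cups))
E
```

```text
top A 0.71 [267.7, 171.3, 285.5, 188.9] (array([598.2, -96.7]), np.float64(0.769))
top A 0.66 [265.5, 181.9, 284.8, 191.6] (array([588.7, -88.9]), np.float64(4.196))
top A white 489 439.3176470588235 (array([591.9, -91.5]), np.float64(0.123))
top B 0.84 [265.8, 229.2, 294.5, 254.4] (array([ 465.6, -100.2]), np.float64(0.259))
top B 0.65 [265.3, 231.1, 283.1, 254.6] (array([460. , -94.3]), np.float64(17.52))
top B white 947 893.1411764705882 (array([461.4, -98.6]), np.float64(0.063))
scene A 0.79 [281.5, 191.1, 302.9, 209.7] (array([603.8, -71.7]), np.float64(0.865))
scene A 0.69 [281.2, 206.8, 304.0, 220.0] (array([590.8, -90.3]), np.float64(1.686))
scene A white 524 538.5607843137254 (array([592.4, -90.6]), np.float64(0.162))
scene B 0.73 [227.5, 204.7, 255.2, 231.7] (array([472.6, -75.4]), np.float64(0.667))
scene B 0.61 [227.3, 227.0, 257.5, 248.9] (array([462.9, -97.9]), np.float64(2.286))
scene B white 1011 1045.0745098039215 (array([462.7, -97.1]), np.float64(0.141))
```

Emit:
drive_tool --increments '[[[23.6,-33.9,0],[0,0,0],1],[[23.6,-33.9,0],[0,0,0],1],[[23.6,-33.9,0],[0,0,0],1],[[23.6,-33.9,0],[0,0,0],1],[[23.6,-33.9,0],[0,0,0],1],[[23.6,-33.9,0],[0,0,0],1],[[23.6,-33.9,0],[0,0,0],1],[[23.6,-33.9,0],[0,0,0],1]]'

```text
clock: 2.07
eef_pos: [0.4047, 0.1784, 0.2316]
tool_rot: [0.22, 0.975, 0.0, 0.0]
ft_force: [0.9, -0.4, -0.4]
grip_width: 0.0855
grasp_force: 0.0
```

Emit:
drive_tool --increments '[[[23.6,-33.9,0],[0,0,0],1],[[23.6,-33.9,0],[0,0,0],1],[[23.6,-33.9,0],[0,0,0],1],[[23.6,-33.9,0],[0,0,0],1],[[23.6,-33.9,0],[0,0,0],1],[[23.6,-33.9,0],[0,0,0],1],[[23.6,-33.9,0],[0,0,0],1],[[23.6,-33.9,0],[0,0,0],1]]'

```text
clock: 2.73
eef_pos: [0.5935, -0.093, 0.2313]
tool_rot: [0.221, 0.975, 0.0, 0.0]
ft_force: [1.0, 0.5, 0.4]
grip_width: 0.0854
grasp_force: 0.0
```

Emit:
drive_tool --increments '[[[0,0,-25],[0,0,0],1],[[0,0,-25],[0,0,0],1],[[0,0,0],[0,0,0],1],[[0,0,0],[0,0,0],1]]'

```text
clock: 3.07
eef_pos: [0.5913, -0.091, 0.1797]
tool_rot: [0.221, 0.975, -0.0, -0.002]
ft_force: [0.9, 0.6, 0.4]
grip_width: 0.0851
grasp_force: 0.0
```

```bash
python3 - <<'E'
from h import *
c=camera('wrist'); save(c,'w1')
u=proj(c,(.592,-.0912,.074)); print(u, get_obs()['eef_pos'])
g=(.592,-.0912)
for d,z in[(32,.074),(42,.058),(42,.054)]: print(d,circ(c,z,d/2000,g,.008))
rgb=c['image'].astype(int); M=model(c,*g,NA); roi=cv2.dilate((M>0).astype(np.uint8),np.ones((31,31)))
w=((rgb[...,2]-rgb[...,0])<25)&(rgb.sum(2)>200)&(roi>0)
print(w.sum(),M.sum(),fitmask(c,w,g,NA))
cv2.circle(c['image'],tuple(int(x) for x in u),3,(255,0,0),-1)
mm=cv2.Canny((M*255).astype(np.uint8),50,100)>0; c['image'][mm]=[0,255,0]; save(c,'w1o')
E
```

```text
[257.1908577  187.88367832] [ 0.59248199 -0.09081533  0.18158036]
32 [ 0.5895 -0.0905 34.6029]
42 [ 0.5918 -0.0897 32.1291]
42 [ 0.5932 -0.0897 32.5075]
2679 2160.8549019607844 (array([593.2, -92.8]), np.float64(0.372))
```

View pics/w1o.png

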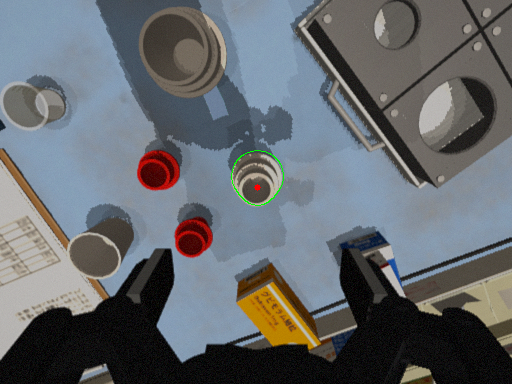

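The overlay on the wrist picture matches: the small nest is at (257,185), centred on the estimate, and the red cups are clear of the fingers. I'll descend and grip cup_32.

Emit:
drive_tool --increments '[[[0,0,-35],[0,0,0],1],[[0,0,-35],[0,0,0],0.8],[[0,0,-30],[0,0,0],0.7],[[0,0,-20],[0,0,0],0.6],[[0,0,0],[0,0,0],0.55],[[0,0,0],[0,0,0],0.5]]'

```text
clock: 3.62
eef_pos: [0.5931, -0.0905, 0.0625]
tool_rot: [0.22, 0.975, -0.0, 0.0]
ft_force: [0.7, -0.2, 0.6]
grip_width: 0.043
grasp_force: 0.0
```

Emit:
drive_tool --increments '[[[0,0,0],[0,0,0],0.4],[[0,0,0],[0,0,0],0.3],[[0,0,0],[0,0,0],0.2],[[0,0,0],[0,0,0],0],[[0,0,0],[0,0,0],0],[[0,0,0],[0,0,0],0],[[0,0,0],[0,0,0],0]]'

```text
clock: 4.2
eef_pos: [0.5952, -0.0914, 0.0648]
tool_rot: [0.221, 0.975, 0.0, 0.003]
ft_force: [0.0, -0.1, 6.5]
grip_width: 0.0292
grasp_force: 59.0
```

Emit:
drive_tool --increments '[[[0,0,10],[0,0,0],0],[[0,0,25],[0,0,0],0],[[0,0,35],[0,0,0],0],[[0,0,30],[0,0,0],0],[[0,0,0],[0,0,0],0],[[0,0,0],[0,0,0],0]]'

```text
clock: 4.7
eef_pos: [0.5948, -0.0914, 0.1652]
tool_rot: [0.221, 0.975, 0.0, 0.004]
ft_force: [-0.2, 0.1, -0.8]
grip_width: 0.0294
grasp_force: 59.3
```

```bash
python3 - <<'E'
from h import *
o=get_obs(); print(o['eef_pos'],o['grip_width'],o['ft_force'],o['tool_rot'])
c=camera('wrist'); s=camera('scene'); t=camera('top')
def crop(c,p,h,k):
    u,v=proj(c,p).astype(int); a=c['image'][max(v-h,0):v+h,max(u-h,0):u+h]; return cv2.resize(a,(k,k),interpolation=cv2.INTER_CUBIC)
e=o['eef_pos']
w=cv2.resize(c['image'],(400,300))
im=np.zeros((300,800,3),np.uint8); im[:300,:400]=w; im[:,400:700]=crop(s,e,50,300); 
cv2.imwrite('pics/l1.png',im[...,::-1])
E
```

```text
[ 0.59481482 -0.09135335  0.16523322] 0.029376760683718604 [-0.17823618  0.13544227 -0.84362753] [2.20572347e-01 9.75363820e-01 2.97430209e-04 3.62898483e-03]
```

View pics/l1.png

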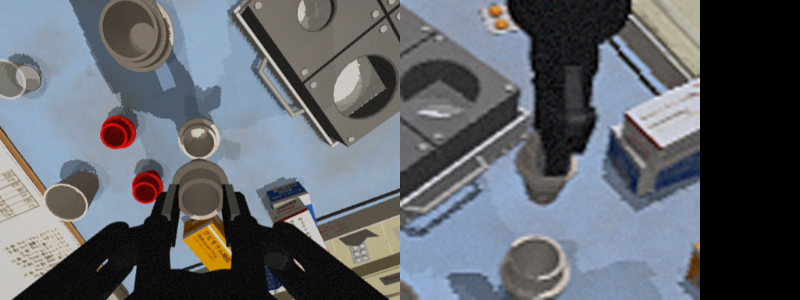

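```bash
python3 - <<'E'
from h import *
o=get_obs(); e=o['eef_pos']; c=camera('wrist')
for z,d in [(.0092,32),(-.0068,42),(-.0108,42)]:
    print(d,(circ(c,e[2]+z,d/2000,e,.008)-np.array([*e[:2],0]))*1e3)
M=model(c,e[0]-.0015,e[1]+.0005,[(32,e[2]-.0408)]); mm=cv2.Canny((M*255).astype(np.uint8),50,100)>0
u,v=proj(c,e).astype(int); a=c['image'].copy(); 
b=c['image'].copy(); b[mm]=[0,255,0]
f=lambda a:cv2.resize(a[v-60:v+60,u-60:u+60],(390,390),interpolation=cv2.INTER_CUBIC)
cv2.imwrite('pics/l2.png',np.hstack([f(a),f(b)])[...,::-1])
E
```

```text
32 [-5.07882565e-01 -1.89324547e-03  3.38038000e+04]
42 [ 2.92117435e-01 -1.00189325e+00  2.83898000e+04]
42 [ 4.79211744e+00 -4.00189325e+00  2.80839000e+04]
```

View pics/l2.png

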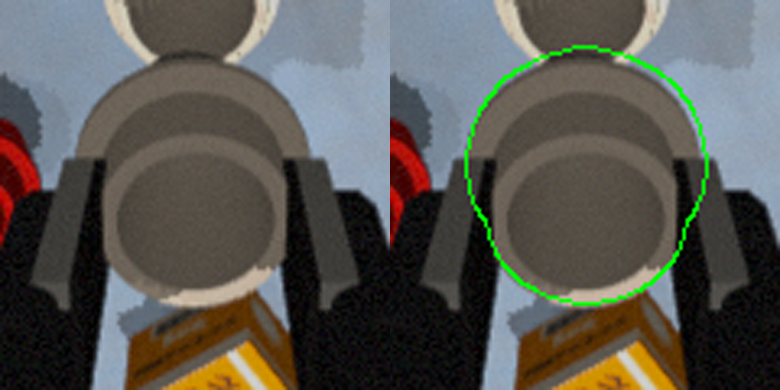

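Emit:
drive_tool --increments '[[[-15,32.4,0],[0,0,0],0],[[-15,32.4,0],[0,0,0],0],[[-15,32.4,0],[0,0,0],0],[[-15,32.4,0],[0,0,0],0],[[-15,32.4,0],[0,0,0],0],[[0,0,-15],[0,0,0],0],[[0,0,-15],[0,0,0],0],[[0,0,0],[0,0,0],0]]'

```text
clock: 5.57
eef_pos: [0.5144, 0.0715, 0.1275]
tool_rot: [0.22, 0.976, -0.001, -0.004]
ft_force: [-1.0, -0.1, -0.8]
grip_width: 0.0292
grasp_force: 59.4
```

```bash
python3 - <<'E'
from h import *
o=get_obs(); e=o['eef_pos']; c=camera('wrist'); print(e,o['tool_rot'])
print((circ(c,e[2]+.0092,.016,e,.008)-np.array([*e[:2],0]))*1e3)
print((circ(c,e[2]-.0068,.021,e,.008)-np.array([*e[:2],0]))*1e3)
b=c['image']
for k,p in {'32':(.5198,.0704),'42':(.5868,.1902),'62':(.6132,.0968),'52':(.4934,.1638)}.items():
    for z in (.052,.056): print(k,z,circ(c,z,(int(k)+3.5)/2000,p,.006))
    a=np.linspace(0,6.28,90); q=np.array([proj(c,(p[0]+(int(k)+3.5)/2000*np.cos(t),p[1]+(int(k)+3.5)/2000*np.sin(t),.055)) for t in a]).round().astype(int)
    cv2.polylines(b,[q],True,(0,255,0),1)
save(c,'h1')
E
```

```text
[0.51437907 0.07145065 0.12748115] [ 0.21967532  0.97556508 -0.00141657 -0.00367727]
[-4.79069833e-01  4.93544733e-02  3.39801000e+04]
[ 3.82093017e+00 -1.95064553e+00  2.65919000e+04]
32 0.052 [ 0.521   0.0669 21.9417]
32 0.056 [ 0.5196  0.0677 21.8154]
42 0.052 [ 0.5886  0.1889 27.6201]
42 0.056 [ 0.5861  0.1872 28.8168]
62 0.052 [ 0.6152  0.0953 14.1531]
62 0.056 [ 0.6127  0.0953 14.3342]
52 0.052 [ 0.4946  0.1616 35.3452]
52 0.056 [ 0.4937  0.161  35.6735]
```

View pics/h1.png

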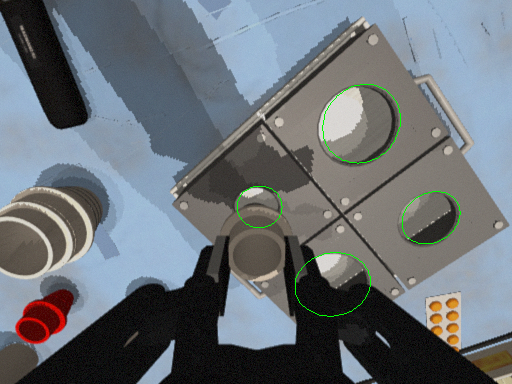

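Emit:
drive_tool --increments '[[[0,0,0],[0,0,0],0],[[0,0,0],[0,0,0],0],[[0,0,0],[0,0,0],0]]'

```text
clock: 5.87
eef_pos: [0.5184, 0.0705, 0.1319]
tool_rot: [0.221, 0.975, 0.0, 0.001]
ft_force: [0.1, -0.6, -1.1]
grip_width: 0.0292
grasp_force: 59.4
```

```bash
cat >> h.py <<'E'
H={'32':(.5198,.0704),'42':(.5868,.1902),'62':(.6132,.0968),'52':(.4934,.1638)}
def chk(ks):
    o=get_obs(); e=o['eef_pos']; c=camera('wrist'); print('eef',e*1e3,o['tool_rot'],o['grip_width'])
    for k in ks: print(k,circ(c,.055,(int(k)+3.5)/2000,H[k],.007), 'expected',H[k])
    return e,c
E
python3 - <<'E'
from h import *
e,c=chk(['42','52','32'])
E
```

```text
eef [518.41377833  70.52970784 131.91308928] [2.21051039e-01 9.75262089e-01 1.99717079e-04 5.05450696e-04] 0.029240071114104475
42 [ 0.5868  0.1875 28.4755] expected (0.5868, 0.1902)
52 [ 0.4941  0.1608 35.6486] expected (0.4934, 0.1638)
32 [ 0.52    0.0686 24.507 ] expected (0.5198, 0.0704)
```

Emit:
drive_tool --increments '[[[1.5,-0.8,-20],[0,0,0],0],[[0,0,-15],[0,0,0],0],[[0,0,-10],[0,0,0],0],[[0,0,-7],[0,0,0],0],[[0,0,0],[0,0,0],0],[[0,0,0],[0,0,0],0]]'

```text
clock: 6.42
eef_pos: [0.5194, 0.0701, 0.0795]
tool_rot: [0.221, 0.975, -0.0, -0.0]
ft_force: [-0.3, 0.4, -0.8]
grip_width: 0.0293
grasp_force: 59.4
```

Emit:
drive_tool --increments '[[[0,0,-4],[0,0,0],0],[[0,0,-3],[0,0,0],0],[[0,0,0],[0,0,0],0],[[0,0,0],[0,0,0],0]]'

```text
clock: 6.75
eef_pos: [0.5197, 0.0698, 0.0725]
tool_rot: [0.221, 0.975, -0.0, 0.001]
ft_force: [1.3, -1.5, -1.2]
grip_width: 0.0293
grasp_force: 59.4
```

Emit:
drive_tool --increments '[[[0.4,-0.7,-2],[0,0,0],0],[[0,0,-2],[0,0,0],0],[[0,0,0],[0,0,0],0],[[0,0,0],[0,0,0],0]]'

```text
clock: 7.08
eef_pos: [0.5197, 0.0694, 0.0682]
tool_rot: [0.221, 0.975, -0.0, 0.0]
ft_force: [0.8, -1.2, -0.1]
grip_width: 0.0292
grasp_force: 59.4
```

Emit:
drive_tool --increments '[[[0,0,-1.5],[0,0,0],0],[[0,0,0],[0,0,0],0],[[0,0,0],[0,0,0],0]]'

```text
clock: 7.33
eef_pos: [0.5198, 0.0693, 0.0671]
tool_rot: [0.221, 0.975, -0.0, 0.0]
ft_force: [0.3, -2.4, 3.4]
grip_width: 0.0295
grasp_force: 59.7
```

Emit:
drive_tool --increments '[[[0,0,0],[0,0,0],0.6],[[0,0,0],[0,0,0],0.6],[[0,0,0],[0,0,0],0.7],[[0,0,20],[0,0,0],0.8],[[0,0,35],[0,0,0],1],[[0,0,40],[0,0,0],1],[[0,0,0],[0,0,0],1],[[0,0,0],[0,0,0],1]]'

```text
clock: 8.0
eef_pos: [0.5216, 0.0701, 0.1645]
tool_rot: [0.22, 0.975, 0.001, 0.003]
ft_force: [-0.5, -0.0, -0.6]
grip_width: 0.0854
grasp_force: 0.0
```

```bash
python3 - <<'E'
from h import *
e,c=chk(['42','52','62'])
for nm in('top','scene'):
    t=camera(nm)
    for h in(0,.003): print(nm,circ(t,.072+h,.016,H['32'],.008),circ(t,.056+h,.021,H['32'],.008))
w=c
for z,r in((.056,.021),(.059,.021),(.072,.016),(.075,.016)): print(z,circ(c,z,r,H['32'],.008))
save(c,'h2')
E
```

```text
eef [521.60473593  70.099829   164.52953549] [0.22039035 0.97540681 0.0013824  0.00278076] 0.08539507450258808
42 [ 0.5868  0.1877 28.2916] expected (0.5868, 0.1902)
52 [ 0.4942  0.1611 35.2333] expected (0.4934, 0.1638)
62 [ 0.6137  0.0938 28.9406] expected (0.6132, 0.0968)
top [ 0.5178  0.0629 14.6165] [ 0.5263  0.0627 14.0199]
top [ 0.5178  0.0631 14.3742] [ 0.5263  0.0627 13.9207]
scene [ 0.52    0.0741 19.837 ] [ 0.5201  0.0741 22.6643]
scene [ 0.5178  0.0712 19.8911] [ 0.519   0.0716 23.4131]
0.056 [ 0.52    0.0679 38.1108]
0.059 [ 0.5198  0.0682 39.7163]
0.072 [ 0.5201  0.0721 35.0919]
0.075 [ 0.5193  0.0717 35.6811]
```

View pics/h2.png

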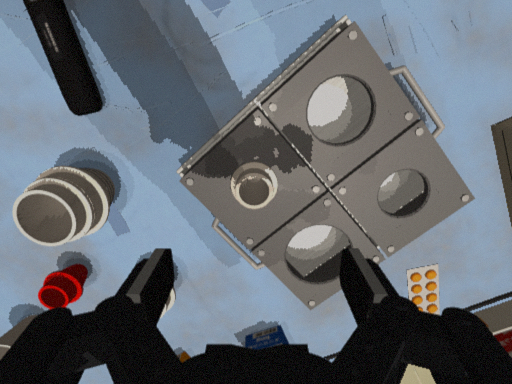

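Emit:
drive_tool --increments '[[[14,-32.2,3],[0,0,0],1],[[14,-32.2,3],[0,0,0],1],[[14,-32.2,3],[0,0,0],1],[[14,-32.2,3],[0,0,0],1],[[14,-32.2,3],[0,0,0],1],[[0,0,0],[0,0,0],1],[[0,0,0],[0,0,0],1],[[0,0,0],[0,0,0],1]]'

```text
clock: 8.82
eef_pos: [0.5884, -0.0912, 0.1748]
tool_rot: [0.221, 0.975, 0.0, -0.002]
ft_force: [-0.1, 0.1, -0.6]
grip_width: 0.0854
grasp_force: 0.0
```

```bash
python3 - <<'E'
from h import *
e,c=chk([])
g=(.592,-.0912)
for z,r in((.038,.026),(.054,.021)): print(z,circ(c,z,r,g,.008))
for n in('top','scene','wrist'):
    c=camera(n); M=model(c,*g,[(42,0)]); roi=cv2.dilate((M>0).astype(np.uint8),np.ones((11,11)))
    rgb=c['image'].astype(int); w=((rgb[...,2]-rgb[...,0])<25)&(rgb.sum(2)>200)&(rgb[...,0]-rgb[...,1]<30)&(roi>0)
    print(n,w.sum(),M.sum(),fitmask(c,w,g,[(42,0)]))
E
```

```text
eef [588.35506108 -91.22440527 174.82935866] [ 2.20810039e-01  9.75314650e-01  1.38774728e-04 -2.05935800e-03] 0.08537388655482035
0.038 [ 0.5928 -0.093  33.9044]
0.054 [ 0.5908 -0.0892 35.1041]
top 1063 437.0078431372549 (array([598.7, -91.8]), np.float64(0.588))
scene 474 473.878431372549 (array([592.7, -90.7]), np.float64(0.096))
wrist 2229 2119.5725490196082 (array([593. , -92.9]), np.float64(0.215))
```

Emit:
drive_tool --increments '[[[1,0,-35],[0,0,0],1],[[1,0,-35],[0,0,0],0.9],[[0,0,-25],[0,0,0],0.8],[[0,0,0],[0,0,0],0.75],[[0,0,0],[0,0,0],0.75],[[0,0,0],[0,0,0],0.75]]'

```text
clock: 9.52
eef_pos: [0.5927, -0.0911, 0.0835]
tool_rot: [0.22, 0.975, 0.0, 0.001]
ft_force: [0.3, -0.6, 0.9]
grip_width: 0.064
grasp_force: 0.0
```

Emit:
drive_tool --increments '[[[0,0,-18],[0,0,0],0.75],[[0,0,-14],[0,0,0],0.75],[[0,0,-6.5],[0,0,0],0.7],[[0,0,0],[0,0,0],0.65],[[0,0,0],[0,0,0],0.6]]'

```text
clock: 9.93
eef_pos: [0.5926, -0.0916, 0.0448]
tool_rot: [0.221, 0.975, 0.0, 0.001]
ft_force: [1.1, -0.3, 0.5]
grip_width: 0.0514
grasp_force: 0.0
```

Emit:
drive_tool --increments '[[[0,0,0],[0,0,0],0.5],[[0,0,0],[0,0,0],0.4],[[0,0,0],[0,0,0],0.2],[[0,0,0],[0,0,0],0],[[0,0,0],[0,0,0],0],[[0,0,0],[0,0,0],0]]'

```text
clock: 10.43
eef_pos: [0.5931, -0.0918, 0.0456]
tool_rot: [0.221, 0.975, 0.0, 0.002]
ft_force: [-0.3, -0.6, 6.8]
grip_width: 0.0386
grasp_force: 60.2
```

Emit:
drive_tool --increments '[[[0,0,15],[0,0,0],0],[[0,0,35],[0,0,0],0],[[0,0,40],[0,0,0],0],[[0,15,20],[0,0,0],0],[[-1,34,0],[0,0,0],0],[[-1,34,0],[0,0,0],0],[[-1,34,0],[0,0,0],0],[[-1,34,0],[0,0,0],0]]'

```text
clock: 11.1
eef_pos: [0.5877, 0.0607, 0.1543]
tool_rot: [0.221, 0.975, 0.0, 0.001]
ft_force: [-0.2, 0.5, -0.2]
grip_width: 0.0385
grasp_force: 60.6
```

Emit:
drive_tool --increments '[[[-1,34,0],[0,0,0],0],[[-1,34,0],[0,0,0],0],[[0,34,0],[0,0,0],0],[[0,27,0],[0,0,0],0],[[0,0,-10],[0,0,0],0],[[0,0,0],[0,0,0],0],[[0,0,0],[0,0,0],0],[[0,0,0],[0,0,0],0]]'

```text
clock: 11.77
eef_pos: [0.5856, 0.1872, 0.1434]
tool_rot: [0.221, 0.975, -0.0, -0.0]
ft_force: [-0.1, -0.9, -0.3]
grip_width: 0.0386
grasp_force: 60.6
```

```bash
python3 - <<'E'
from h import *
e,c=chk(['42','52','62'])
f=.0456; E=np.array([*e[:2],0])
print((circ(c,e[2]-f+.054,.021,e,.008)-E)*1e3,(circ(c,e[2]-f+.038,.026,e,.008)-E)*1e3)
save(c,'h3')
E
```

```text
eef [585.58802254 187.24501813 143.3871089 ] [ 2.21263948e-01  9.75213903e-01 -2.87222660e-04 -1.60642042e-04] 0.0386032232042797
42 [ 0.588   0.188  26.5099] expected (0.5868, 0.1902)
52 [ 0.4931  0.1605 29.4813] expected (0.4934, 0.1638)
62 [ 0.6129  0.0936 26.5045] expected (0.6132, 0.0968)
[-2.68802254e+00  8.54981866e-01  3.39391000e+04] [ 4.71197746e+00 -2.84501813e+00  2.79502000e+04]
```

Emit:
drive_tool --increments '[[[1,1.3,-20],[0,0,0],0],[[0,0,-20],[0,0,0],0],[[0,0,-15],[0,0,0],0],[[0,0,-7],[0,0,0],0],[[0,0,0],[0,0,0],0],[[0,0,0],[0,0,0],0]]'

```text
clock: 12.32
eef_pos: [0.587, 0.189, 0.0817]
tool_rot: [0.221, 0.975, 0.0, 0.0]
ft_force: [0.4, 0.6, 0.1]
grip_width: 0.0388
grasp_force: 60.6
```

Emit:
drive_tool --increments '[[[0,0,-4],[0,0,0],0],[[0,0,-2],[0,0,0],0],[[0,0,0],[0,0,0],0],[[0,0,0],[0,0,0],0]]'

```text
clock: 12.65
eef_pos: [0.5869, 0.1898, 0.0758]
tool_rot: [0.221, 0.975, 0.0, 0.0]
ft_force: [-0.2, -0.3, 0.2]
grip_width: 0.0385
grasp_force: 60.6
```

Emit:
drive_tool --increments '[[[0,-0.5,-3],[0,0,0],0],[[0,0,-2],[0,0,0],0],[[0,0,0],[0,0,0],0],[[0,0,0],[0,0,0],0]]'

```text
clock: 12.98
eef_pos: [0.5865, 0.1893, 0.07]
tool_rot: [0.221, 0.975, -0.0, -0.0]
ft_force: [0.2, -0.6, -2.0]
grip_width: 0.0386
grasp_force: 60.6
```

Emit:
drive_tool --increments '[[[0,0,-2],[0,0,0],0],[[0,0,0],[0,0,0],0],[[0,0,0],[0,0,0],0]]'

```text
clock: 13.23
eef_pos: [0.5866, 0.1893, 0.0681]
tool_rot: [0.221, 0.975, -0.0, -0.0]
ft_force: [0.7, 0.2, -0.0]
grip_width: 0.0386
grasp_force: 60.6
```

Emit:
drive_tool --increments '[[[0,0,-1.5],[0,0,0],0],[[0,0,0],[0,0,0],0],[[0,0,0],[0,0,0],0]]'

```text
clock: 13.48
eef_pos: [0.5868, 0.1893, 0.0678]
tool_rot: [0.221, 0.975, 0.0, 0.0]
ft_force: [-2.1, -0.2, 5.5]
grip_width: 0.0382
grasp_force: 61.2
```

Emit:
drive_tool --increments '[[[0,0,0],[0,0,0],0.7],[[0,0,0],[0,0,0],0.7],[[0,0,0],[0,0,0],0.75],[[0,0,20],[0,0,0],0.8],[[0,0,40],[0,0,0],1],[[0,0,40],[0,0,0],1],[[0,0,10],[0,0,0],1]]'

```text
clock: 14.07
eef_pos: [0.5899, 0.1903, 0.1837]
tool_rot: [0.221, 0.975, 0.003, 0.005]
ft_force: [1.7, 0.5, 2.0]
grip_width: 0.0851
grasp_force: 0.0
```

Emit:
drive_tool --increments '[[[-15.6,-35.9,0],[0,0,0],1],[[-15.6,-35.9,0],[0,0,0],1],[[-15.6,-35.9,0],[0,0,0],1],[[-15.6,-35.9,0],[0,0,0],1],[[-15.6,-35.9,0],[0,0,0],1],[[-15.6,-35.9,0],[0,0,0],1],[[-15.6,-35.9,0],[0,0,0],1],[[-15.6,-35.9,0],[0,0,0],1]]'

```text
clock: 14.73
eef_pos: [0.461, -0.0994, 0.1768]
tool_rot: [0.22, 0.975, -0.0, 0.0]
ft_force: [0.9, -0.3, 0.2]
grip_width: 0.0854
grasp_force: 0.0
```

Emit:
drive_tool --increments '[[[0,0,-5],[0,0,0],1],[[0,0,0],[0,0,0],1],[[0,0,0],[0,0,0],1],[[0,0,0],[0,0,0],1]]'

```text
clock: 15.07
eef_pos: [0.4624, -0.0971, 0.1718]
tool_rot: [0.22, 0.976, 0.0, 0.0]
ft_force: [0.4, -0.4, 0.5]
grip_width: 0.0853
grasp_force: 0.0
```

```bash
python3 - <<'E'
from h import *
e,c=chk([]); g=(.462,-.098)
for z,r in((.066,.031),(.082,.026)): print(z,circ(c,z,r,g,.008))
M=model(c,*g,NB); roi=cv2.dilate((M>0).astype(np.uint8),np.ones((21,21)))
rgb=c['image'].astype(int); w=((rgb[...,2]-rgb[...,0])<25)&(rgb.sum(2)>200)&(rgb[...,0]-rgb[...,1]<30)&(roi>0)
print(w.sum(),M.sum(),fitmask(c,w,g,NB))
b=c['image'].copy(); b[cv2.Canny((M*255).astype(np.uint8),50,100)>0]=[0,255,0]
s=camera('scene'); u,v=proj(s,(.5533,.13,.05)).astype(int)
im=np.hstack([cv2.resize(b,(400,300)),cv2.resize(s['image'][v-45:v+45,u-60:u+60],(400,300),interpolation=cv2.INTER_CUBIC)]); cv2.imwrite('pics/b1.png',im[...,::-1])
E
```

```text
eef [462.42988354 -97.09603466 171.80745714] [2.19900813e-01 9.75522215e-01 1.64006537e-04 1.19666504e-04] 0.0852563504541483
0.066 [ 0.461  -0.0978 28.0243]
0.082 [ 0.4607 -0.0997 28.5936]
4744 4636.654901960785 (array([463.6, -99.6]), np.float64(0.307))
```

View pics/b1.png

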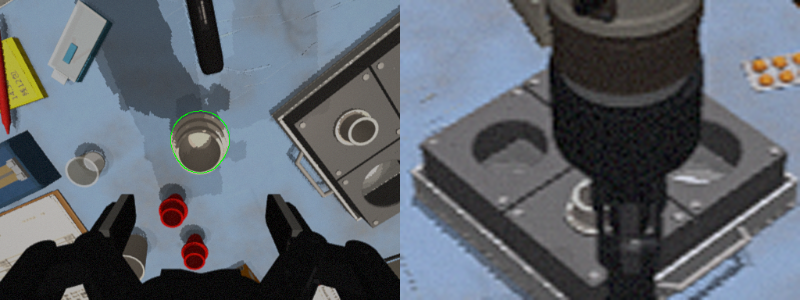

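The nest is centred in the outline at (200,142) and cup_32 is seated in its holder. Next I'll grip cup_52.

Emit:
drive_tool --increments '[[[0,-1,-40],[0,0,0],1],[[0,0,-35],[0,0,0],1],[[0,0,-18],[0,0,0],0.9],[[0,0,-9],[0,0,0],0.85],[[0,0,0],[0,0,0],0.8],[[0,0,0],[0,0,0],0.75],[[0,0,0],[0,0,0],0.7]]'

```text
clock: 15.75
eef_pos: [0.4635, -0.0989, 0.0713]
tool_rot: [0.22, 0.975, 0.0, 0.001]
ft_force: [-0.8, 0.8, 0.2]
grip_width: 0.0596
grasp_force: 0.0
```

Emit:
drive_tool --increments '[[[0,0,0],[0,0,0],0.6],[[0,0,0],[0,0,0],0.4],[[0,0,0],[0,0,0],0.2],[[0,0,0],[0,0,0],0],[[0,0,0],[0,0,0],0],[[0,0,0],[0,0,0],0]]'

```text
clock: 16.25
eef_pos: [0.4637, -0.0991, 0.0723]
tool_rot: [0.221, 0.975, 0.0, 0.002]
ft_force: [-1.8, 1.1, 6.8]
grip_width: 0.049
grasp_force: 60.7
```

Emit:
drive_tool --increments '[[[0,0,10],[0,0,0],0],[[0,0,25],[0,0,0],0],[[0,0,40],[0,0,0],0],[[0,10,25],[0,0,0],0],[[4,34,0],[0,0,0],0],[[4,34,0],[0,0,0],0],[[4,34,0],[0,0,0],0],[[4,34,0],[0,0,0],0]]'

```text
clock: 16.92
eef_pos: [0.4786, 0.0483, 0.1716]
tool_rot: [0.221, 0.975, 0.001, 0.002]
ft_force: [-0.3, -0.5, -1.4]
grip_width: 0.049
grasp_force: 62.2
```

Emit:
drive_tool --increments '[[[4,34,0],[0,0,0],0],[[4,34,0],[0,0,0],0],[[4,34,0],[0,0,0],0],[[2,13,0],[0,0,0],0],[[0,0,-15],[0,0,0],0],[[0,0,-10],[0,0,0],0],[[0,0,0],[0,0,0],0],[[0,0,0],[0,0,0],0]]'

```text
clock: 17.58
eef_pos: [0.4911, 0.1611, 0.1445]
tool_rot: [0.221, 0.975, -0.001, -0.001]
ft_force: [0.2, 0.2, -1.1]
grip_width: 0.0493
grasp_force: 62.2
```

Emit:
drive_tool --increments '[[[0,0,0],[0,0,0],0],[[0,0,0],[0,0,0],0]]'

```text
clock: 17.75
eef_pos: [0.4923, 0.1614, 0.1456]
tool_rot: [0.221, 0.975, 0.0, 0.001]
ft_force: [-0.0, -0.0, -0.6]
grip_width: 0.0489
grasp_force: 62.2
```

```bash
python3 - <<'E'
from h import *
e,c=chk(['62'])
E=np.array([*e[:2],0]); f=.0483
print((circ(c,e[2]-f+.058,.026,e,.008)-E)*1e3,(circ(c,e[2]-f+.042,.031,e,.008)-E)*1e3)
M=np.maximum(model(c,e[0],e[1],[(52,e[2]-f)]),0)
b=c['image'].copy(); b[cv2.Canny((M*255).astype(np.uint8),50,100)>0]=[0,255,0]
for k,(x,y) in dict({'52':(.4936,.1625)}).items():
    q=np.array([proj(c,(x+.02775*np.cos(t),y+.02775*np.sin(t),.056)) for t in np.linspace(0,6.28,90)]).round().astype(int); cv2.polylines(b,[q],True,(255,255,0),1)
s=camera('top'); u,v=proj(s,(.5533,.13,.05)).astype(int)
im=np.hstack([cv2.resize(b,(400,300)),cv2.resize(s['image'][v-60:v+60,u-80:u+80],(400,300),interpolation=cv2.INTER_CUBIC)]); cv2.imwrite('pics/b2.png',im[...,::-1])
E
```

```text
eef [492.34427398 161.40100184 145.59256674] [2.21246274e-01 9.75217780e-01 2.65864268e-04 5.44334429e-04] 0.048913554908268576
62 [ 0.6125  0.095  27.3939] expected (0.6132, 0.0968)
[-2.84427398e+00  9.98998164e-01  3.43942000e+04] [ 4.65572602e+00 -3.30100184e+00  2.99497000e+04]
```

View pics/b2.png

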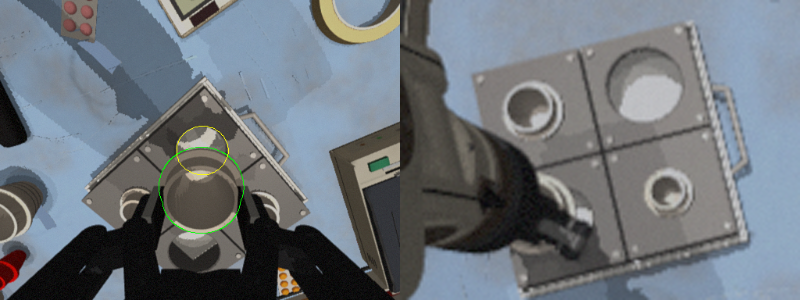

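Emit:
drive_tool --increments '[[[1,0.9,-20],[0,0,0],0],[[0,0,-22],[0,0,0],0],[[0,0,-13],[0,0,0],0],[[0,0,-7],[0,0,0],0],[[0,0,0],[0,0,0],0],[[0,0,0],[0,0,0],0]]'

```text
clock: 18.35
eef_pos: [0.4931, 0.1629, 0.0832]
tool_rot: [0.221, 0.975, 0.0, 0.0]
ft_force: [-0.4, 0.0, -0.5]
grip_width: 0.0494
grasp_force: 62.2
```

Emit:
drive_tool --increments '[[[0,0,-5],[0,0,0],0],[[0,0,-4],[0,0,0],0],[[0,0,0],[0,0,0],0],[[0,0,0],[0,0,0],0]]'

```text
clock: 18.68
eef_pos: [0.493, 0.1628, 0.074]
tool_rot: [0.221, 0.975, -0.0, 0.0]
ft_force: [0.1, -0.4, -0.2]
grip_width: 0.0488
grasp_force: 62.2
```

Emit:
drive_tool --increments '[[[0.4,-0.3,-3],[0,0,0],0],[[0,0,-2.5],[0,0,0],0],[[0,0,0],[0,0,0],0],[[0,0,0],[0,0,0],0]]'

```text
clock: 19.02
eef_pos: [0.493, 0.1626, 0.068]
tool_rot: [0.221, 0.975, -0.0, -0.0]
ft_force: [0.4, -0.5, -0.7]
grip_width: 0.0491
grasp_force: 62.2
```

Emit:
drive_tool --increments '[[[0,0,-2],[0,0,0],0],[[0,0,0],[0,0,0],0],[[0,0,0],[0,0,0],0]]'

```text
clock: 19.27
eef_pos: [0.4934, 0.1626, 0.0665]
tool_rot: [0.221, 0.975, 0.0, 0.0]
ft_force: [0.3, -0.3, 1.0]
grip_width: 0.0494
grasp_force: 62.3
```

Emit:
drive_tool --increments '[[[0,0,0],[0,0,0],0.75],[[0,0,0],[0,0,0],0.8],[[0,0,0],[0,0,0],0.8],[[0,0,20],[0,0,0],0.8],[[0,0,40],[0,0,0],1],[[0,0,35],[0,0,0],1],[[0,0,10],[0,0,0],1]]'

```text
clock: 19.85
eef_pos: [0.4961, 0.1637, 0.1769]
tool_rot: [0.221, 0.975, 0.002, 0.004]
ft_force: [1.2, 1.1, 1.4]
grip_width: 0.0853
grasp_force: 0.0
```

Emit:
drive_tool --increments '[[[-4.5,-37.2,0],[0,0,0],1],[[-4.5,-37.2,0],[0,0,0],1],[[-4.5,-37.2,0],[0,0,0],1],[[-4.5,-37.2,0],[0,0,0],1],[[-4.5,-37.2,0],[0,0,0],1],[[-4.5,-37.2,0],[0,0,0],1],[[-4.4,-37.4,0],[0,0,0],1],[[0,0,0],[0,0,0],1]]'

```text
clock: 20.52
eef_pos: [0.4609, -0.1035, 0.1713]
tool_rot: [0.224, 0.974, -0.001, 0.0]
ft_force: [1.1, -0.0, -0.6]
grip_width: 0.0853
grasp_force: 0.0
```

Emit:
drive_tool --increments '[[[0,0,0],[0,0,0],1],[[0,0,0],[0,0,0],1],[[0,0,0],[0,0,0],1]]'

```text
clock: 20.77
eef_pos: [0.4619, -0.0969, 0.1712]
tool_rot: [0.22, 0.976, 0.0, -0.0]
ft_force: [0.1, 0.5, -0.6]
grip_width: 0.0854
grasp_force: 0.0
```

```bash
python3 - <<'E'
from h import *
e,c=chk([]); g=(.462,-.0983)
for z,r in((.046,.036),(.062,.031)): print(z,circ(c,z,r,g,.008))
for n in('wrist','scene'):
    c=camera(n); M=model(c,*g,[(62,0)]); roi=cv2.dilate((M>0).astype(np.uint8),np.ones((15,15)))
    rgb=c['image'].astype(int); w=((rgb[...,2]-rgb[...,0])<25)&(rgb.sum(2)>200)&(rgb[...,0]-rgb[...,1]<30)&(roi>0)
    print(n,w.sum(),M.sum(),fitmask(c,w,g,[(62,0)]))
E
```

```text
eef [461.90808573 -96.91758951 171.15303935] [ 2.19833642e-01  9.75537338e-01  2.15543743e-04 -1.61926849e-04] 0.08537729036396863
0.046 [ 0.4635 -0.0988 25.9635]
0.062 [ 0.4598 -0.0981 28.3316]
wrist 4353 4431.596078431372 (array([463.3, -99. ]), np.float64(0.245))
scene 1029 952.9607843137255 (array([462.5, -96.7]), np.float64(0.167))
```

Emit:
drive_tool --increments '[[[0.5,-1,-40],[0,0,0],1],[[0,0,-40],[0,0,0],1],[[0,0,-25],[0,0,0],1],[[0,0,-12],[0,0,0],1],[[0,0,-4.5],[0,0,0],1],[[0,0,0],[0,0,0],0.9],[[0,0,0],[0,0,0],0.9]]'

```text
clock: 21.5
eef_pos: [0.4632, -0.0985, 0.0504]
tool_rot: [0.22, 0.975, 0.0, 0.001]
ft_force: [-0.8, -0.0, 0.5]
grip_width: 0.0767
grasp_force: 0.0
```

Emit:
drive_tool --increments '[[[0,0,0],[0,0,0],0.7],[[0,0,0],[0,0,0],0.5],[[0,0,0],[0,0,0],0.3],[[0,0,0],[0,0,0],0],[[0,0,0],[0,0,0],0],[[0,0,0],[0,0,0],0]]'

```text
clock: 22.0
eef_pos: [0.4642, -0.0991, 0.0523]
tool_rot: [0.22, 0.975, 0.0, 0.002]
ft_force: [-1.8, 1.3, 8.5]
grip_width: 0.0585
grasp_force: 62.4
```

Emit:
drive_tool --increments '[[[0,0,15],[0,0,0],0],[[0,0,35],[0,0,0],0],[[0,0,40],[0,0,0],0],[[0,0,28],[0,0,0],0],[[20,26,0],[0,0,0],0],[[20,26,0],[0,0,0],0],[[20,26,0],[0,0,0],0],[[20,26,0],[0,0,0],0]]'

```text
clock: 22.67
eef_pos: [0.5437, 0.006, 0.1697]
tool_rot: [0.221, 0.975, 0.0, 0.002]
ft_force: [0.9, -0.2, -0.4]
grip_width: 0.0583
grasp_force: 64.5
```

Emit:
drive_tool --increments '[[[20,26,0],[0,0,0],0],[[20,26,0],[0,0,0],0],[[20,26,0],[0,0,0],0],[[9,12.5,0],[0,0,0],0],[[0,0,-10],[0,0,0],0],[[0,0,-10],[0,0,0],0],[[0,0,0],[0,0,0],0],[[0,0,0],[0,0,0],0]]'

```text
clock: 23.33
eef_pos: [0.6097, 0.0943, 0.1467]
tool_rot: [0.221, 0.975, -0.001, -0.001]
ft_force: [0.5, -0.0, -0.8]
grip_width: 0.0585
grasp_force: 64.5
```

Emit:
drive_tool --increments '[[[0,0,0],[0,0,0],0],[[0,0,0],[0,0,0],0]]'

```text
clock: 23.5
eef_pos: [0.6113, 0.0946, 0.1485]
tool_rot: [0.221, 0.975, 0.0, 0.0]
ft_force: [0.2, 0.1, -0.1]
grip_width: 0.0587
grasp_force: 64.5
```

Emit:
drive_tool --increments '[[[1.2,0.5,-20],[0,0,0],0],[[0,0,-20],[0,0,0],0],[[0,0,-15],[0,0,0],0],[[0,0,-8],[0,0,0],0],[[0,0,0],[0,0,0],0],[[0,0,0],[0,0,0],0]]'

```text
clock: 24.0
eef_pos: [0.6126, 0.0957, 0.0852]
tool_rot: [0.221, 0.975, 0.0, 0.0]
ft_force: [-0.0, 0.5, -0.5]
grip_width: 0.0586
grasp_force: 64.5
```

Emit:
drive_tool --increments '[[[0,0,-6],[0,0,0],0],[[0,0,-5],[0,0,0],0],[[0,0,0],[0,0,0],0],[[0,0,0],[0,0,0],0]]'

```text
clock: 24.33
eef_pos: [0.6128, 0.0959, 0.0739]
tool_rot: [0.221, 0.975, -0.0, 0.0]
ft_force: [-0.4, -0.3, -2.0]
grip_width: 0.0584
grasp_force: 64.5
```

Emit:
drive_tool --increments '[[[0.4,-0.3,-3],[0,0,0],0],[[0,0,-2.5],[0,0,0],0],[[0,0,0],[0,0,0],0],[[0,0,0],[0,0,0],0]]'

```text
clock: 24.67
eef_pos: [0.613, 0.0957, 0.0682]
tool_rot: [0.221, 0.975, -0.0, -0.0]
ft_force: [0.9, -0.6, -1.0]
grip_width: 0.0583
grasp_force: 64.5
```

Emit:
drive_tool --increments '[[[0,0,-1.5],[0,0,0],0],[[0,0,0],[0,0,0],0],[[0,0,0],[0,0,0],0]]'

```text
clock: 24.92
eef_pos: [0.6131, 0.0957, 0.0669]
tool_rot: [0.221, 0.975, -0.0, 0.0]
ft_force: [1.7, -2.1, 0.1]
grip_width: 0.0585
grasp_force: 64.6
```

Nearly down, so I'll release, rise, and back away to look.

Emit:
drive_tool --increments '[[[0,0,0],[0,0,0],0.85],[[0,0,0],[0,0,0],0.9],[[0,0,0],[0,0,0],0.9],[[0,0,0],[0,0,0],0.9],[[0,0,20],[0,0,0],0.9],[[0,0,40],[0,0,0],1],[[0,0,40],[0,0,0],1]]'

```text
clock: 25.5
eef_pos: [0.6111, 0.0956, 0.1658]
tool_rot: [0.221, 0.975, -0.001, -0.003]
ft_force: [1.2, -0.5, 0.3]
grip_width: 0.0857
grasp_force: 0.0
```

Emit:
drive_tool --increments '[[[-10,-30,10],[0,0,0],1],[[-10,-30,10],[0,0,0],1],[[-10,-30,0],[0,0,0],1],[[-10,-30,0],[0,0,0],1],[[-10,-30,0],[0,0,0],1],[[-10,-20,0],[0,0,0],1],[[0,0,0],[0,0,0],1],[[0,0,0],[0,0,0],1]]'

```text
clock: 26.17
eef_pos: [0.5525, -0.0752, 0.1871]
tool_rot: [0.222, 0.975, 0.0, 0.0]
ft_force: [0.4, 1.0, 0.5]
grip_width: 0.0852
grasp_force: 0.0
```

```bash
python3 - <<'E'
from h import *
s=camera('scene'); t=camera('top'); f={'32':22,'42':18,'52':14,'62':10}
A={'32':(.5198,.0693),'42':(.5868,.1893),'62':(.6132,.0955),'52':(.4934,.1626)}
ims=[]
for c,h,w in((s,48,64),(t,60,80)):
    u,v=proj(c,(.5533,.13,.055)).astype(int); ims.append(cv2.resize(c['image'][v-h:v+h,u-w:u+w],(400,300),interpolation=cv2.INTER_CUBIC))
cv2.imwrite('pics/f1.png',np.hstack(ims)[...,::-1])
for n,c in(('scene',s),('top',t)):
  for k,g in A.items():
    M=model(c,*g,[(int(k),f[k]/1e3+.004)]) ; a=int(k)/2000; z=.076
    print(n,k,'rim',circ(c,z-.0005,a,g,.007),'collar',circ(c,.0595,a+.005,g,.007),g)
E
```

```text
scene 32 rim [ 0.5201  0.067  22.2873] collar [ 0.52    0.0728 23.4853] (0.5198, 0.0693)
scene 42 rim [ 0.5871  0.186  19.9436] collar [ 0.5901  0.1943 20.2699] (0.5868, 0.1893)
scene 62 rim [ 0.6105  0.0972 21.4939] collar [ 0.6165  0.1013 19.4191] (0.6132, 0.0955)
scene 52 rim [ 0.4957  0.1603 23.4681] collar [ 0.4956  0.1673 22.9679] (0.4934, 0.1626)
top 32 rim [ 0.5181  0.0691 23.2322] collar [ 0.5183  0.07   17.731 ] (0.5198, 0.0693)
top 42 rim [ 0.5858  0.1858 25.4223] collar [ 0.5861  0.1908 16.6521] (0.5868, 0.1893)
top 62 rim [ 0.6125  0.0923 23.0844] collar [ 0.6077  0.0945 15.8427] (0.6132, 0.0955)
top 52 rim [ 0.4927  0.1594 24.2645] collar [ 0.4926  0.1634 19.2679] (0.4934, 0.1626)
```

View pics/f1.png

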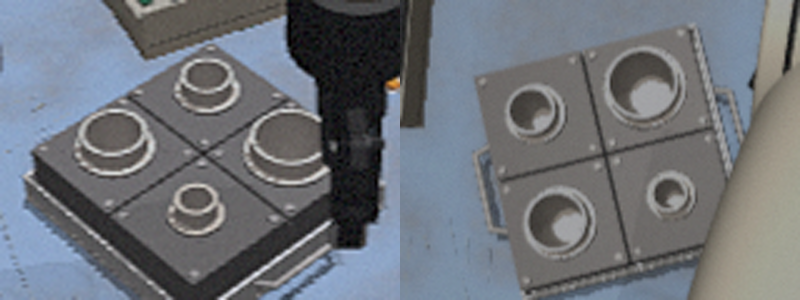

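All four cups hang upright with their collars flat on the right plates. The arm is clear, so I'll hand in.

```bash
python3 -c "
from workcell import job_done; print(job_done())"
```

```text
the job is handed in; nothing more can be done
None
```

I hung all four collared cups in their matching holders, upright with their collars flat on the plates in the last scene and top pictures; the plain cups were never touched, and the job was handed in at about 26 s (no verdict was returned).

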